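# Stow the lying gas cylinder in its bench cradle

## Task

The small medical gas cylinder is lying loose on the worktop. Without picking it up, roll it by its side over the ramp into the V of the bench cradle, push on its flat base until its shoulder is fully home against the cradle's shoulder stop, and swing the end gate fully shut behind the base so that it cannot slide out. Lift or tip nothing, and leave the other things on the worktop where they are.

Things in the scene. Friction and masses are not known exactly. Their poses are not given: they have to be found in the camera images.
- gas_cylinder: Small gas cylinder lying loose on its side, about 0.6 kg, smooth: aluminium, blank white band, white domed shoulder, brass and steel valve. Diameter 60 mm. Origin on its axis (30 mm above the worktop); x along the axis from base to valve, pointing away from the robot at the start. Flat base at x = -65, straight body to +50, dome to +72, valve (25 thick) to +110 mm. y and z turn as it rolls.
- cylinder_base (a point): Centre of the cylinder's flat base (a disc of 30 mm radius), which faces the robot. Pushed at one point of its side the cylinder soon swings round; pushed by two fingertips 50 mm or more apart, in a line parallel to the groove, it straightens and rolls true. Let go at 0.1 m/s it rolls on about 20 mm. Sliding it along the V takes under 10 N.
- cradle: Grey cradle screwed to the worktop, to the right of the cylinder. Origin on the worktop under the seat axis; x along the V groove, away from the robot; y towards the ramp, from where the cylinder comes; z up. V and ramp run from x = -62 to +71 mm. Back face of the V: 45 degrees, up to 27 mm height at y = -38 to -50 mm. At the start the cylinder lies 200 to 300 mm to the +y side.
- seat (a point): Where the cylinder's origin is when home: on the cradle's seat axis (cradle x = 0, y = 0), 31.5 mm above the worktop; axes as the cradle. The cylinder starts 22 to 50 mm short of it along x and, rolled straight over the ramp, drops into the V that much short; in x it must lie at least 5 mm short to clear the shoulder stop as it drops in.
- ramp_crest (a point): Middle of the rounded crest between ramp and V, 11 mm high, at cradle y = +23 mm. The ramp rises to it from height 0 at y = +68 mm (13 degrees); a cylinder whose axis has passed the crest drops into the V by itself.
- shoulder_stop (a point): Middle of the top edge of the sill that the white shoulder meets: upright plate at cradle x = +71 to +77 mm, a sill 14 mm high (y -50 to +31 mm) with a post 54 mm high on the back side (y -50 to -16 mm). The valve passes over the sill.
- gate (a joint): Angle of the end gate, an upright aluminium plate reaching 66 mm from its pin, 5 mm thick, 14 to 46 mm above the worktop. 0 = fully shut: it points along cradle +y, across the base end, 4 mm clear of a cylinder that is home. At 1.57 it points along -x (to the robot), at 3.14 it would point along -y. Range 0 to 2.7, starts at 1.8 to 2.5. It stays where left; 1 to 2 N at its end turns it.
- gate_hinge (a point): The gate's upright pin at cradle x = -71.5, y = -46 mm; 30 mm above the worktop (mid height of the gate). To shut the gate, push the side of the plate that faces away from the ramp, round towards +y and then +x.
- gate_tip (a point): Free end of the gate, mid height, 66 mm from the pin.
- stapler: Desk stapler, 36 x 143 x 46 mm, near the front edge; bystander. Origin under its centre.
- sticky_notes: Pad of sticky notes, 75 x 75 x 16 mm, near the front edge; bystander. Origin under its centre.
- pill_bottle: Small tablet bottle standing on the right, beyond the cradle, 36 mm wide, 62 mm high; bystander. Origin under its centre.
- travel_mug: Lidded travel mug, 86 mm wide, 170 mm high, at the left back; bystander. Origin under its centre.
- thermometer_gun: Pistol-shaped infra-red thermometer lying on its side, 150 x 142 x 36 mm, at the left; bystander. Origin under its centre.
- keys: Bunch of keys with a fob, 73 x 129 x 8 mm, at the right front; bystander. Origin under its centre.

How it is judged (in metres and radians):
On the way, in this order (a step that is already met when the one before it is completed fails the run):
1. the cylinder has rolled about its own axis by at least a quarter turn (angle between gas_cylinder's own z axis and vertical above 1.6 rad), for 0.05 s.
2. the cylinder lies in the V (y of gas_cylinder in the frame of seat between -0.006 and 0.006 m and z of gas_cylinder in the frame of seat below 0.004 m and angle between the x axis of gas_cylinder and the x axis of cradle, either way round below 0.08 rad), for 0.2 s.
At the end, for the whole second after the job is handed in: The cylinder rests in the V (axis within 4 mm of the seat axis, 3 mm in height and 0.06 rad of the groove), within 7 mm of home at the shoulder stop, at rest, and the gate is shut to within 0.12 rad behind its base (x of gas_cylinder in the frame of seat between -0.007 and 0.005 m and y of gas_cylinder in the frame of seat between -0.004 and 0.004 m and z of gas_cylinder in the frame of seat between -0.003 and 0.003 m and angle between the x axis of gas_cylinder and the x axis of cradle, either way round below 0.06 rad and value of joint gate below 0.12 rad and linear speed of gas_cylinder below 0.01 m/s); the robot touches nothing.
It fails at once if the gas cylinder is lifted (axis more than 52 mm above the worktop; crossing the crest takes 41 mm) (height (world z) of gas_cylinder above 0.052 m).
It fails at once if the gas cylinder is tipped out of level by more than 0.3 rad (angle between gas_cylinder's own x axis and vertical below 1.27 rad or angle between gas_cylinder's own x axis and vertical above 1.87 rad).
It fails at once if a bystander is moved by more than 20 mm (distance of any of stapler, sticky_notes, pill_bottle, travel_mug, thermometer_gun, keys from where it was at the start of the episode above 0.02 m).
It also fails if it takes over 64 s, if anything falls off the work surface, if the arm or the gripper's body presses on something with over 40 N, if the wrist force passes 120 N, or if a joint passes its speed limit or range.

## Robot

A 6-joint arm with a two-finger parallel gripper is mounted at the origin on a cart in front of the work surface, level with it; the furniture and walls round the work are solid. World frame = base frame: x ahead of the robot, y to its left, z up, the work surface at z = 0. Lengths are in m, angles in degrees, forces in N, time in s.
With the tool pointing down it reaches from about 0.3 to 0.75 m from the base axis. Payload 8.5 kg.
Tool frame: the origin (TCP) lies on the centre line of the jaws, within the pads' length; the fingertips stand env.tcp_to_tips ahead of it and the grasp point (between the pads) lies 8 mm behind it (env.tcp_to_tips is the distance from the TCP to the fingertips, in m); z points along the fingers, y is the direction in which the jaws open and shut (so a half turn about z gives the same grasp; the last joint's range is limited). The gripper opens to 85 mm and grips with 20 to 120 N. Pads are 22 mm wide; open, the fingers measure 114 mm over their backs; the gripper's body (76 mm by 85 mm) begins 54 mm behind the grasp point. The pads swing forward as they close: fully open they stand 13 mm farther back than shut.
Start: joints at [56.82, 21.807, 74.336, -0, 83.858, -12.336], TCP at [0.196, 0.514, 0.242] pointing down, gripper open.
Joint ranges: [-178.18, 178.18], [-50.72, 133.34], [12.68, 142.11], [-81.47, 261.47], [9.98, 163.14], [-165.26, 165.26]. Speed limits (degrees/s): [136.94, 136.94, 180, 180, 180, 180].

## Interface

Orientations are given as a 3x3 rotation matrix whose columns are the frame's x, y, z axes.
In Python, from rig import env gives the robot as it stands. The module is installed in compiled form; this text tells all that it offers.
- The arm moves only by the tool carry_out, never from a script. Its argument "rows" is a list of rows, each an object of numbers: "tx", "ty", "tz": the shift along the tool's x, y, z in cm; "yaw": the turn about the tool's z in rad. In form: [{"tx": .., "ty": .., "tz": .., "yaw": ..}, ...]. A call has 1 to 12 rows; each row shifts and turns the pose as measured when the row begins, along the tool's axes as they then stand; what a row does not reach is not made up. A row lasts 1/10 s, in which the tool goes at most 50 mm and 8.59 degrees, less where a joint would pass 70% of its speed; a pose out of reach is approached as far as the arm can. A call is refused whole if a number of a shift passes 5 or a number of a turn 0.15, either way. A call with a gripper value outside its range is refused whole. "jaw" is the closure, from -1 (fully open) to 1 (shut), set as the call begins (left out, the last holds). The fingers move at their own pace and stop on an object; "squeeze" is the grip in N (left out, the last holds). Time passes only in rows, so rows that do not move let the fingers close. It gives the time, the measured TCP pose, the force and the opening at its end, in the units of the state.
- env.observe(): the state, without advancing time (a new reading comes with each control period).
- env.get_image(name): name is "scene" or "top" or "wrist"; returns the picture (420x560x3 uint8, red, green, blue); there is no depth.
- env.camera_params(name): a dict with "vertical_fov" (degrees; the focal length in pixels is half the picture's height over the tangent of half this angle, whatever the lens; pixels are square), "cx", "cy" (the principal point, pixels), "view" (4x4, takes a point from world to camera coordinates). Camera axes: x right, y up, looking along -z (the intrinsics and any distortion apply to the point x, -y, -z); pixel columns grow to the right and rows downward; lengths in m; the calibration is good to about 2 mm. A picture is of the moment at which its call begins: read the wrist's pose just before it. camera_params takes no time and is no camera call; for the wrist camera it gives the pose at the moment of the call.
- env.close_job(): hands the job in, once; it reports no verdict.
The state is a dict: "time_s": time; "q": joint angles; "qvel": joint speeds; "joint_efforts": joint torques, N m; "position": TCP position; "tool_rot": TCP orientation; "ft_force": force on the tool from outside, world axes, zero at the start; "wrist_torque": the same for the moment, N m; "grip_width": finger opening in m.
Only numpy, scipy, OpenCV 4.12 (cv2) and the standard library are available. Lean on these libraries where they do the work, as an engineer would, in place of code of your own. Each camera call takes 0.05 s, during which the arm holds its last target. There are 200 camera calls.

## Working session

There is one attempt and no reset: what is moved stays moved. The work goes in short steps, Python scripts to look and compute and a tool call to move; the robot and the scene stay as the last step left them, time stands still between calls to the robot, and variables do not carry over. Pictures are saved under pics/ and viewed, about 8 in all and at most 12, crops included, and the job is handed in when it is done.

Besides the shell and the picture viewer there is one more tool, called as name([rows], argument=value, ...), one row to a line, values as JSON. carry_out: Moves the arm, as the interface text tells. Its arguments: {"type":"object","properties":{"rows":{"type":"array","items":{"type":"object","properties":{"tx":{"type":"number"},"ty":{"type":"number"},"tz":{"type":"number"},"yaw":{"type":"number"}}}},"jaw":{"type":"number"},"squeeze":{"type":"number"}},"required":["rows"]}

```bash
mkdir -p pics
cat > h.py <<'E'
import numpy as np, cv2
from rig import env
def snap(name,fn):
    P=env.camera_params(name); im=env.get_image(name); cv2.imwrite('pics/'+fn,im[:,:,::-1]); np.savez('pics/'+fn+'.npz',im=im,view=P['view'],f=210/np.tan(np.radians(P['vertical_fov'])/2),cx=P['cx'],cy=P['cy']); return im
def L(fn): return np.load('pics/'+fn+'.npz')
def ray(d,u,v,z):
    V=d['view'];R=V[:3,:3];t=V[:3,3];c=-R.T@t
    r=R.T@np.array([(u-d['cx'])/d['f'],-(v-d['cy'])/d['f'],-1.])
    return c+r*(z-c[2])/r[2]
def proj(d,p):
    q=d['view'][:3,:3]@np.array(p)+d['view'][:3,3]
    return np.array([d['cx']+d['f']*q[0]/-q[2], d['cy']-d['f']*q[1]/-q[2]])
E
python3 - <<'E'
from h import *
print({n:{k:v for k,v in env.camera_params(n).items()} for n in('top','scene')})
s=env.observe();print(s['time_s'],s['position'],s['tool_rot'],s['ft_force'],s['grip_width'],env.tcp_to_tips)
a=snap('top','t0.png');b=snap('scene','s0.png')
E
```

```text
{'top': {'vertical_fov': 57.70677358949301, 'cx': 282.02429983828364, 'cy': 211.8272550775982, 'view': array([[-0.02634343, -0.9996236 , -0.00766105,  0.01713322],
       [ 0.98619216, -0.02724136,  0.16334909, -0.49498221],
       [-0.1634963 , -0.00325209,  0.98653859, -1.12305174],
       [ 0.        ,  0.        ,  0.        ,  1.        ]])}, 'scene': {'vertical_fov': 56.39239233172703, 'cx': 278.17429147461354, 'cy': 208.121926799512, 'view': array([[ 0.79718145, -0.60367731,  0.00868594, -0.36990149],
       [ 0.32293094,  0.43851157,  0.83870329, -0.20656635],
       [-0.51011503, -0.66579374,  0.54451937, -0.95526354],
       [ 0.        ,  0.        ,  0.        ,  1.        ]])}}
0.0 [0.195546   0.51376114 0.24169236] [[-9.34565830e-01  3.55789344e-01 -8.07635268e-04]
 [ 3.55790130e-01  9.34565029e-01 -1.26135594e-03]
 [ 3.06010674e-04 -1.46616882e-03 -9.99998878e-01]] [0.6130452 0.4538158 0.4386091] 0.0854435598725827 0.011
```

View pics/t0.png

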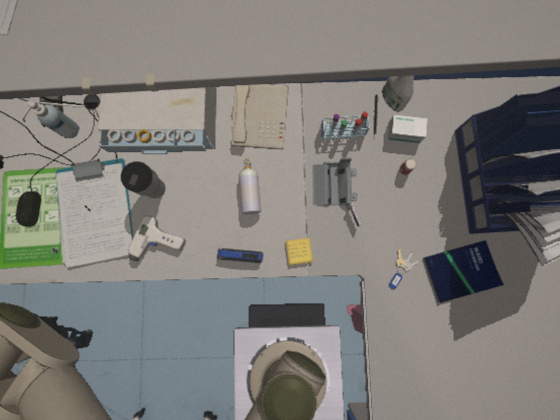

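View pics/s0.png

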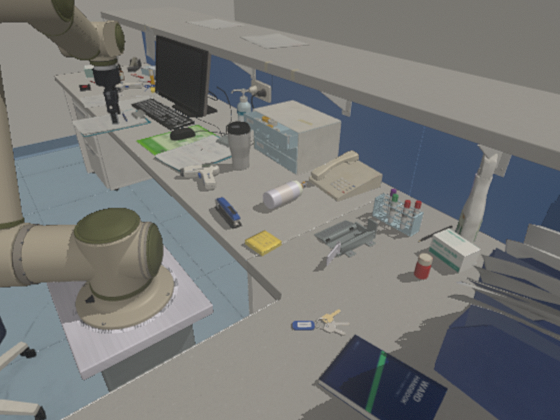

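The top view shows the cylinder at pixels (245–258, 160–212), the cradle around (338,183) and the gate pointing to (355,222). The yellow notes are at (299,251) and the stapler at (240,255). I'll zoom in on the work area next.

Run:
```python
from h import *
d=L('t0.png');im=d['im'][:,:,::-1]
c=im[145:265,220:380];cv2.imwrite('pics/c0.png',cv2.resize(c,None,fx=5,fy=5,interpolation=cv2.INTER_CUBIC))
s=L('s0.png')['im'][:,:,::-1][160:280,200:400];cv2.imwrite('pics/c1.png',cv2.resize(s,None,fx=4,fy=4,interpolation=cv2.INTER_CUBIC))
```

```text
(no output)
```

View pics/c0.png

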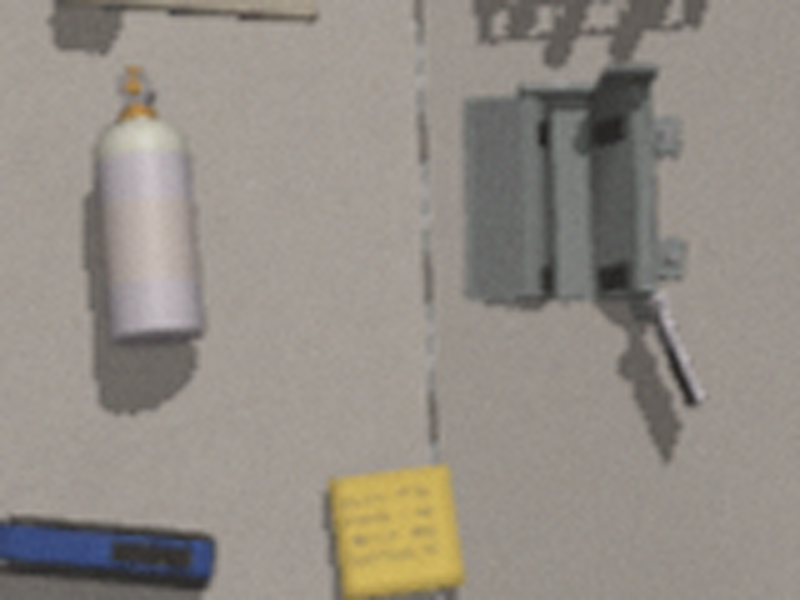

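View pics/c1.png

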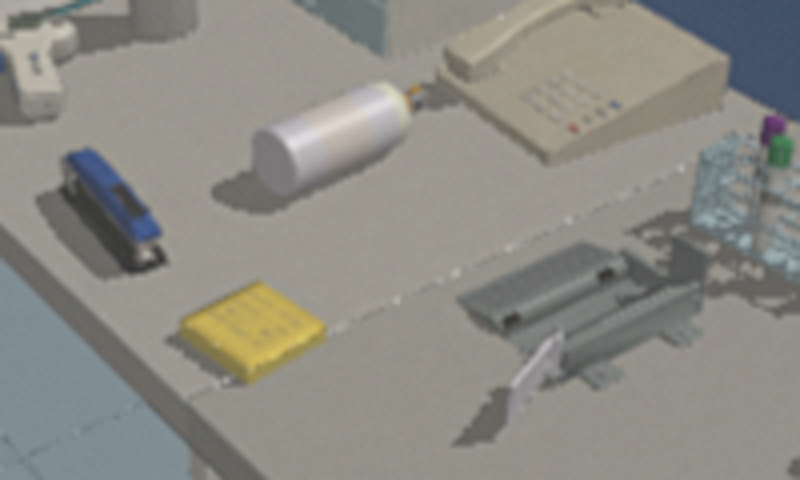

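The crops show the ramp's foot edge from crop (468,100) to (465,297), the crest line near x=548 and the back wall top at about (657,85–295). The gate runs from (657,297) to (698,402). The cylinder's sides run (97,150)→(112,340) and (188,150)→(202,335), with the valve at (133,70).

```bash
cat >> h.py <<'E'
def C0(x,y,z):
    d=L('t0.png'); return ray(d,220+(x+.5)/5-.5,145+(y+.5)/5-.5,z)
E
python3 - <<'E'
from h import *
np.set_printoptions(precision=4,suppress=True)
for n,a in dict(rampfootnear=(465,297,0),rampfootfar=(468,100,0),crestnear=(549,297,.011),crestfar=(545,95,.011),backnear=(655,292,.027),backfar=(655,100,.027),posttop=(657,68,.054),gatepin=(655,300,.046),gatetip=(700,402,.046),
 cylLf=(97,150,.03),cylLn=(112,340,.03),cylRf=(188,150,.03),cylRn=(202,335,.03),basetop=(157,330,.06),valve=(133,66,.03),notesTL=(330,480,.016),notesBL=(345,597,.016),notesTR=(447,465,.016),stR=(215,540,.046),stapTR2=(215,580,0)).items(): print(n,C0(*a)[:2])
E
```

```text
rampfootnear [ 0.5245 -0.0937]
rampfootfar [ 0.6536 -0.1007]
crestnear [ 0.521  -0.1455]
crestfar [ 0.6523 -0.1491]
backnear [ 0.5194 -0.2093]
backfar [ 0.6423 -0.2161]
posttop [ 0.6549 -0.2135]
gatepin [ 0.5109 -0.2056]
gatetip [ 0.4477 -0.2292]
cylLf [0.6191 0.1356]
cylLn [0.498  0.1272]
cylRf [0.6174 0.0785]
cylRn [0.4996 0.0717]
basetop [0.4984 0.0968]
valve [0.6731 0.1124]
notesTL [ 0.4093 -0.0048]
notesBL [ 0.3376 -0.0119]
notesTR [ 0.4166 -0.0772]
stR [0.3726 0.065 ]
stapTR2 [0.3506 0.0681]
```

Rough measurements:

| Item | Result |
|---|---|
| Cradle origin | about (0.580, -0.166), yaw about -2.7° |
| Cylinder origin | about (0.563, 0.104), heading +3.6° |
| Cylinder, short of the seat along x | about 29 mm |
| Cylinder length | 175 mm, matching the spec |
| Gate | about 1.97 rad |

I'll turn the tool so the jaw line is parallel to the groove.

carry_out([
  {"yaw": 0.14},
  {"yaw": 0.14},
  {"yaw": 0.14},
  {"yaw": 0.14},
  {"yaw": 0.14},
  {"yaw": 0.14},
  {"yaw": 0.14},
  {"yaw": 0.14},
  {"yaw": 0.14},
  {},
], jaw=-0.5)

```text
validation failed for argument at $.ro...
```

carry_out([
  {"tx": 0,"ty": 0,"tz": 0,"yaw": 0.14},
  {"tx": 0,"ty": 0,"tz": 0,"yaw": 0.14},
  {"tx": 0,"ty": 0,"tz": 0,"yaw": 0.14},
  {"tx": 0,"ty": 0,"tz": 0,"yaw": 0.14},
  {"tx": 0,"ty": 0,"tz": 0,"yaw": 0.14},
  {"tx": 0,"ty": 0,"tz": 0,"yaw": 0.14},
  {"tx": 0,"ty": 0,"tz": 0,"yaw": 0.14},
  {"tx": 0,"ty": 0,"tz": 0,"yaw": 0.14},
  {"tx": 0,"ty": 0,"tz": 0,"yaw": 0.14},
  {"tx": 0,"ty": 0,"tz": 0,"yaw": 0},
], jaw=-0.5)

```text
time_s: 1.1
position: [0.1946, 0.5124, 0.2379]
tool_rot: [[0.104, 0.995, -0.006], [0.995, -0.104, -0.009], [-0.009, -0.005, -1.0]]
ft_force: [-0.7, -1.1, 0.5]
grip_width: 0.0641
```

carry_out([
  {"tx": 0,"ty": 0,"tz": 0,"yaw": -0.057},
  {"tx": -3.0,"ty": 3.5,"tz": 0,"yaw": 0},
  {"tx": -3.0,"ty": 3.5,"tz": 0,"yaw": 0},
  {"tx": -3.0,"ty": 3.5,"tz": 0,"yaw": 0},
  {"tx": -3.0,"ty": 3.5,"tz": 0,"yaw": 0},
  {"tx": -3.0,"ty": 3.5,"tz": 0,"yaw": 0},
  {"tx": -3.0,"ty": 3.5,"tz": 0,"yaw": 0},
  {"tx": -3.0,"ty": 3.5,"tz": 0,"yaw": 0},
  {"tx": -3.0,"ty": 3.5,"tz": 0,"yaw": 0},
  {"tx": -3.0,"ty": 3.5,"tz": 0,"yaw": 0},
  {"tx": 0,"ty": 0,"tz": 0,"yaw": 0},
])

```text
time_s: 2.2
position: [0.5139, 0.2248, 0.2356]
tool_rot: [[-0.009, 1.0, -0.009], [1.0, 0.008, -0.011], [-0.011, -0.009, -1.0]]
ft_force: [-0.6, -0.2, -0.8]
grip_width: 0.0641
```

carry_out([
  {"tx": -3.0,"ty": 2.4,"tz": 0,"yaw": 0.025},
  {"tx": -2.9,"ty": 2.5,"tz": 0,"yaw": 0.025},
  {"tx": 0,"ty": 0,"tz": 0,"yaw": 0},
])

```text
time_s: 2.5
position: [0.5639, 0.1638, 0.2348]
tool_rot: [[0.032, 0.999, -0.011], [0.999, -0.032, -0.01], [-0.011, -0.011, -1.0]]
ft_force: [-0.9, 0.2, -0.1]
grip_width: 0.0639
```

Run:
```python
from h import *
np.set_printoptions(precision=4,suppress=True)
s=env.observe();print(s['position'],s['tool_rot'])
snap('wrist','w0.png')
```

```text
[0.5639 0.1638 0.2348] [[ 0.0319  0.9994 -0.0112]
 [ 0.9994 -0.0321 -0.0103]
 [-0.0107 -0.0109 -0.9999]]
```

View pics/w0.png

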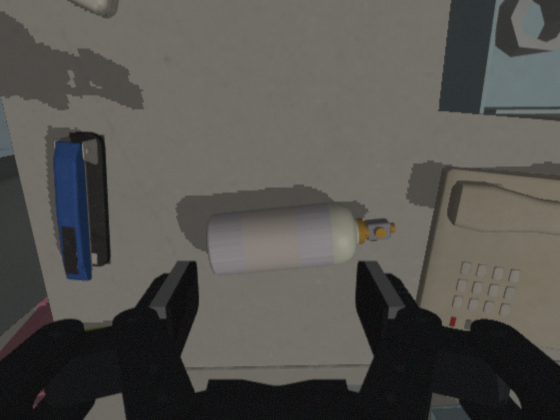

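The wrist view shows the cylinder with its base at about (212,245) and its valve tip at (393,228). The fingers straddle (195,265) to (360,265).

Run:
```python
from h import *
np.set_printoptions(precision=4,suppress=True)
d=L('w0.png')
for u,v in[(212,246),(393,228),(210,217),(214,274),(335,206),(338,264)]: print(u,v,ray(d,u,v,.03)[:2])
print('finger',proj(d,[.5639,.1638,.2348-.011]), 'cyl',proj(d,[.4985,.0995,.03]))
# groove angle again: line fits on top image edges
im=cv2.cvtColor(L('t0.png')['im'],cv2.COLOR_RGB2GRAY)
l=cv2.createLineSegmentDetector().detect(im[155:215,305:360])[0][:,0]
T=L('t0.png')
for a in l:
    if np.hypot(a[2]-a[0],a[3]-a[1])>15:
        p=ray(T,a[0]+305,a[1]+155,.015);q=ray(T,a[2]+305,a[3]+155,.015);print(p[:2],q[:2],np.degrees(np.arctan2(q[1]-p[1],q[0]-p[0])))
```

```text
212 246 [0.4962 0.0986]
393 228 [0.6715 0.1124]
210 217 [0.4967 0.1284]
214 274 [0.4957 0.0684]
335 206 [0.6157 0.136 ]
338 264 [0.6195 0.0761]
finger [277.4951 275.6668] cyl [214.2922 245.0723]
[ 0.5318 -0.2004] [ 0.4894 -0.2218] -153.17768883638917
[ 0.6638 -0.2219] [ 0.6195 -0.1954] 149.14868397054823
[ 0.6362 -0.1522] [ 0.5228 -0.151 ] 179.38232165347003
[ 0.5221 -0.1729] [ 0.6069 -0.1721] 0.5612299085836941
[ 0.6141 -0.2051] [ 0.5294 -0.1985] 175.5813401615568
[ 0.5232 -0.1385] [ 0.6118 -0.1438] -3.369632512531978
[ 0.5245 -0.0934] [ 0.6502 -0.096 ] -1.190373411232522
```

carry_out([
  {"tx": 0,"ty": 0,"tz": 4.5,"yaw": 0},
  {"tx": 0,"ty": 0,"tz": 4.5,"yaw": 0},
  {"tx": 0,"ty": 0,"tz": 4.5,"yaw": 0},
  {"tx": 0,"ty": 0,"tz": 4.0,"yaw": 0},
  {"tx": 0,"ty": 0,"tz": 2.5,"yaw": 0},
  {"tx": 0,"ty": 0,"tz": 0,"yaw": 0},
])

```text
time_s: 3.15
position: [0.5561, 0.1711, 0.031]
tool_rot: [[0.008, 1.0, -0.008], [1.0, -0.008, -0.007], [-0.007, -0.008, -1.0]]
ft_force: [-0.1, -0.0, 0.8]
grip_width: 0.0643
```

carry_out([
  {"tx": -0.5,"ty": 0,"tz": 0.4,"yaw": 0.03},
  {"tx": -0.8,"ty": 0,"tz": 0,"yaw": 0},
  {"tx": -0.6,"ty": 0,"tz": 0,"yaw": 0},
  {"tx": -0.5,"ty": 0,"tz": 0,"yaw": 0},
  {"tx": -0.5,"ty": 0,"tz": 0,"yaw": 0},
  {"tx": -0.5,"ty": 0,"tz": 0,"yaw": 0},
  {"tx": -0.5,"ty": 0,"tz": 0,"yaw": 0},
  {"tx": -0.5,"ty": 0,"tz": 0,"yaw": 0},
  {"tx": -0.5,"ty": 0,"tz": 0,"yaw": 0},
  {"tx": 0,"ty": 0,"tz": 0,"yaw": 0},
])

```text
time_s: 4.15
position: [0.5562, 0.1193, 0.0338]
tool_rot: [[0.036, 0.999, 0.002], [0.999, -0.036, -0.006], [-0.006, 0.002, -1.0]]
ft_force: [-0.8, -0.8, -0.8]
grip_width: 0.0643
```

Run:
```python
from h import *
np.set_printoptions(precision=4,suppress=True)
s=env.observe();print(s['position'],s['tool_rot'][:,1])
snap('wrist','w1.png')
```

```text
[0.5562 0.1193 0.0338] [ 0.9993 -0.0364  0.0021]
```

View pics/w1.png

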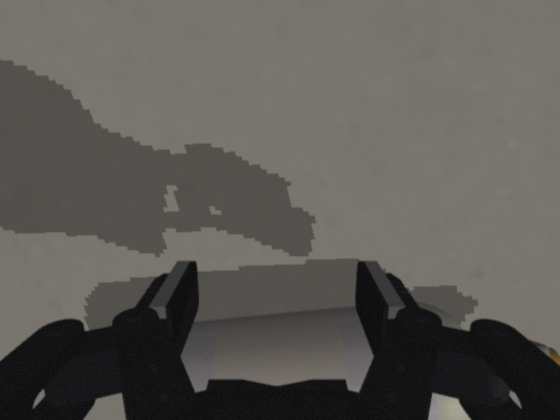

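The wrist view shows the cylinder just ahead of both fingers, its near edge at v≈323 on the left and 306 on the right, so a few degrees of skew remain. I'll keep pushing.

carry_out([
  {"tx": -0.5,"ty": 0,"tz": 0.4,"yaw": 0},
  {"tx": -0.6,"ty": 0,"tz": 0.3,"yaw": 0},
  {"tx": -0.6,"ty": 0,"tz": 0.1,"yaw": 0},
  {"tx": -0.6,"ty": 0,"tz": 0,"yaw": 0},
  {"tx": -0.6,"ty": 0,"tz": 0,"yaw": 0},
  {"tx": -0.6,"ty": 0,"tz": 0,"yaw": 0},
  {"tx": -0.6,"ty": 0,"tz": 0,"yaw": 0},
  {"tx": -0.6,"ty": 0,"tz": 0,"yaw": 0},
  {"tx": -0.5,"ty": 0,"tz": 0,"yaw": 0},
  {"tx": -0.4,"ty": 0,"tz": 0,"yaw": 0},
  {"tx": -0.3,"ty": 0,"tz": 0,"yaw": 0},
  {"tx": -0.3,"ty": 0,"tz": 0,"yaw": 0},
])

```text
time_s: 5.4
position: [0.5537, 0.0524, 0.0253]
tool_rot: [[0.036, 0.999, 0.002], [0.999, -0.036, -0.006], [-0.006, 0.002, -1.0]]
ft_force: [-0.1, 0.1, -0.2]
grip_width: 0.0643
```

Run:
```python
from h import *
np.set_printoptions(precision=4,suppress=True)
s=env.observe();print(s['position'],s['tool_rot'][:,1])
a=snap('wrist','w2.png');b=snap('scene','s2.png');t=snap('top','t2.png')
c=np.hstack([cv2.resize(b[170:290,240:380],(490,420)),cv2.resize(t[140:240,220:380],(300,187))[np.r_[0:187,np.zeros(233,int)]]])
cv2.imwrite('pics/m2.png',c[:,:,::-1])
```

```text
[0.5537 0.0524 0.0253] [ 0.9994 -0.0358  0.0019]
```

View pics/m2.png

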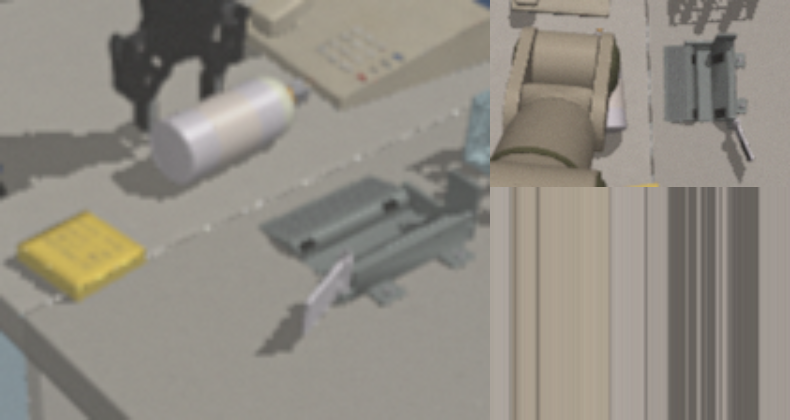

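The scene crop shows the cylinder rolled upright with its base at crop (180,150) and valve tip at (305,90), roughly parallel to the cradle. The top view is partly hidden by the arm.

Run:
```python
from h import *
np.set_printoptions(precision=4,suppress=True)
d=L('s2.png')
b=ray(d,240+180/3.5,170+150/3.5,.03);v=ray(d,240+305/3.5,170+90/3.5,.03);print(b,v,np.linalg.norm(v-b),np.degrees(np.arctan2(v[1]-b[1],v[0]-b[0])))
# cradle in scene: ramp foot near/far corners, back top near
for n,x,y,z in(('footnear',277,252,0),('footfar',375,178,0),('crestN',306,247,.011),('crestF',393,203,.011)): print(n,ray(d,240+x/3.5,170+y/3.5,z))
```

```text
[0.5154 0.0009 0.03  ] [0.6739 0.0106 0.03  ] 0.15877339504804278 3.4669548086621345
footnear [ 0.5137 -0.1302  0.    ]
footfar [ 0.6561 -0.1027  0.    ]
crestN [ 0.5271 -0.1495  0.011 ]
crestF [ 0.6291 -0.1488  0.011 ]
```

carry_out([
  {"tx": -0.6,"ty": 0,"tz": 0,"yaw": 0},
  {"tx": -0.7,"ty": 0,"tz": 0,"yaw": 0},
  {"tx": -0.6,"ty": 0,"tz": 0,"yaw": 0},
  {"tx": -0.6,"ty": 0,"tz": 0,"yaw": 0},
  {"tx": -0.6,"ty": 0,"tz": 0,"yaw": 0},
  {"tx": -0.6,"ty": 0,"tz": 0,"yaw": 0},
  {"tx": -0.6,"ty": 0,"tz": 0,"yaw": 0},
  {"tx": -0.6,"ty": 0,"tz": 0,"yaw": 0},
  {"tx": -0.6,"ty": 0,"tz": 0,"yaw": 0},
  {"tx": -0.6,"ty": 0,"tz": 0,"yaw": 0},
  {"tx": -0.6,"ty": 0,"tz": 0,"yaw": 0},
  {"tx": -0.6,"ty": 0,"tz": 0,"yaw": 0},
])

```text
time_s: 6.75
position: [0.5508, -0.0262, 0.0258]
tool_rot: [[0.035, 0.999, 0.002], [0.999, -0.035, -0.006], [-0.006, 0.002, -1.0]]
ft_force: [0.7, -0.1, 0.5]
grip_width: 0.064
```

Run:
```python
from h import *
s=env.observe();print(s['position'],s['tool_rot'][:,1])
a=snap('wrist','w3.png');b=snap('scene','s3.png')
c=np.hstack([cv2.resize(b[180:260,280:380],(500,400)),cv2.resize(a,(300,225))[np.r_[0:225,np.zeros(175,int)]]])
cv2.imwrite('pics/m3.png',c[:,:,::-1])
```

```text
[ 0.55082018 -0.026245    0.02581869] [ 0.99937718 -0.0352382   0.00187501]
```

View pics/m3.png

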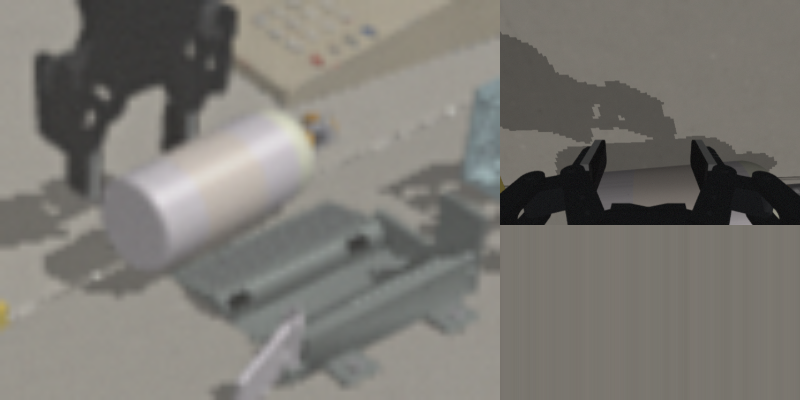

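The cylinder is at the ramp foot, base centre at crop (137,222), slightly skewed and touched only by the far finger. I'll check how far it has drifted along x.

Run:
```python
from h import *
np.set_printoptions(precision=4,suppress=True)
d=L('s3.png');R=lambda x,y,z:ray(d,280+(x+.5)/5-.5,180+(y+.5)/5-.5,z)
print(R(137,222,.03),R(322,130,.03))
# predicted base centre for skew hypotheses, dome edge etc: project for check
im=cv2.cvtColor(L('w3.png')['im'],cv2.COLOR_RGB2GRAY)
w=L('w3.png')
for u in(200,220,240,260,280,300,320,340,350):
    col=im[270:375,u].astype(int); g=np.abs(np.diff(cv2.GaussianBlur(im[270:380,u].astype(np.float32).reshape(-1,1),(1,5),0)[:,0])); v=270+g.argmax(); print(u,v,round(g.max(),1),ray(w,u,v,.04)[:2])
```

```text
[ 0.5153 -0.0724  0.03  ] [ 0.6754 -0.0655  0.03  ]
200 320 6.4 [ 0.5225 -0.0302]
220 377 10.4 [ 0.5278 -0.0554]
240 377 10.7 [ 0.5355 -0.0557]
260 314 6.6 [ 0.5444 -0.0285]
280 312 6.8 [ 0.5517 -0.028 ]
300 311 6.4 [ 0.5589 -0.0278]
320 377 11.0 [ 0.5661 -0.0568]
340 377 10.8 [ 0.5738 -0.0571]
350 307 7.2 [ 0.5769 -0.0268]
```

It has drifted towards +x (about 10 mm short) with roughly 5.5° of skew to the groove. I'll swing it straight before the ramp by pushing the far finger near the dome end.

carry_out([
  {"tx": 0.5,"ty": 0.6,"tz": 0,"yaw": 0.05},
  {"tx": 0.3,"ty": 0.6,"tz": 0,"yaw": 0.05},
  {"tx": 0,"ty": 0,"tz": 0,"yaw": 0},
  {"tx": -0.3,"ty": 0,"tz": 0,"yaw": 0},
  {"tx": -0.3,"ty": 0,"tz": 0,"yaw": 0},
  {"tx": -0.3,"ty": 0,"tz": 0,"yaw": 0},
  {"tx": -0.3,"ty": 0,"tz": 0,"yaw": 0},
  {"tx": -0.3,"ty": 0,"tz": 0,"yaw": 0},
  {"tx": 0,"ty": 0,"tz": 0,"yaw": 0},
  {"tx": 0,"ty": 0,"tz": 0,"yaw": 0},
])

```text
time_s: 7.85
position: [0.5602, -0.0357, 0.0258]
tool_rot: [[0.136, 0.991, 0.001], [0.991, -0.136, -0.006], [-0.006, 0.001, -1.0]]
ft_force: [-0.3, -0.5, 0.1]
grip_width: 0.064
```

```bash
cat > m.py <<'E'
from h import *
import sys
np.set_printoptions(precision=4,suppress=True)
n=sys.argv[1]
s=env.observe();print(s['time_s'],s['position'],s['tool_rot'][:,1])
snap('wrist',n+'.png');snap('scene',n+'s.png')
w=L(n+'.png');im=cv2.cvtColor(w['im'],cv2.COLOR_RGB2GRAY).astype(np.float32);im=cv2.GaussianBlur(im,(7,7),0)
P=[]
for u in range(205,350,6):
    g=np.abs(np.diff(im[270:366,u]));P.append(ray(w,u,270+g.argmax(),.04)[:2])
P=np.array(P);k=np.abs(P[:,1]-np.median(P[:,1]))<.008;P=P[k]
f=np.polyfit(P[:,0],P[:,1],1);print('edge',len(P),np.degrees(np.arctan(f[0])),np.polyval(f,.56),np.std(P[:,1]-np.polyval(f,P[:,0])))
E
python3 m.py w4
```

```text
7.85 [ 0.5602 -0.0357  0.0258] [ 0.9907 -0.136   0.0013]
edge 13 3.787952091690385 -0.042108985694036344 0.0004193116048423894
```

Run:
```python
from h import *
a=L('w4.png')['im'];b=L('w4s.png')['im']
c=np.hstack([cv2.resize(b[180:260,280:380],(400,320)),cv2.resize(a[210:],(400,150))[np.r_[0:150,np.zeros(170,int)]]])
cv2.imwrite('pics/m4.png',c[:,:,::-1])
```

```text
(no output)
```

View pics/m4.png

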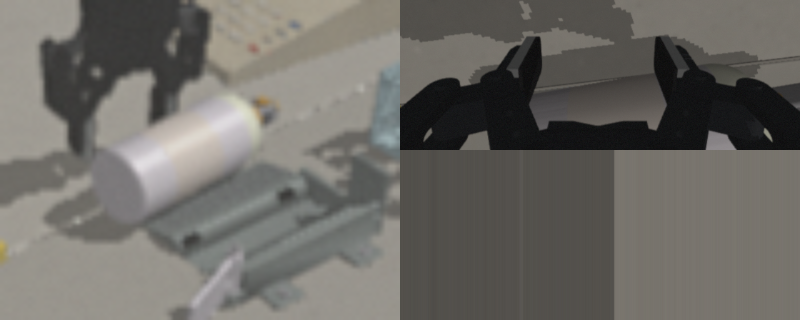

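Run:
```python
from h import *
np.set_printoptions(precision=4,suppress=True)
w=L('w4.png')
for z in(.03,.04,.05): 
  p,q=ray(w,182,350,z),ray(w,357,311,z);print(z,p,q,np.degrees(np.arctan2(q[1]-p[1],q[0]-p[0])))
p,q=C0(420,0,0),C0(433,440,0);print('seam',p,q,np.degrees(np.arctan2(*(p-q)[1::-1])))
d=L('w4s.png')
R=lambda x,y,z:ray(d,280+x/4,180+y/4,z)
# top silhouette line and lower line of body, base centre, valve
print(R(120,186,.03),R(277,113,.03))
```

```text
0.03 [ 0.5184 -0.0556  0.03  ] [ 0.5899 -0.0474  0.03  ] 6.582488622771004
0.04 [ 0.5223 -0.0485  0.04  ] [ 0.5883 -0.0409  0.04  ] 6.582488622770993
0.05 [ 0.5263 -0.0413  0.05  ] [ 0.5867 -0.0343  0.05  ] 6.582488622771007
seam [ 0.7218 -0.0722  0.    ] [ 0.434 -0.07   0.   ] -0.41873545201534557
[ 0.5141 -0.0872  0.03  ] [ 0.6777 -0.0863  0.03  ]
```

The finger view is confused by the table seam, so I'll back the arm off to clear the top camera.

carry_out([
  {"tx": 4.5,"ty": -1.0,"tz": 0,"yaw": -0.05},
  {"tx": 4.5,"ty": 0,"tz": 0,"yaw": -0.05},
  {"tx": 4.5,"ty": 0,"tz": 0,"yaw": 0},
  {"tx": 0,"ty": 0,"tz": 0,"yaw": 0},
])

```text
time_s: 8.35
position: [0.5626, 0.1035, 0.025]
tool_rot: [[0.036, 0.999, 0.002], [0.999, -0.036, -0.006], [-0.006, 0.002, -1.0]]
ft_force: [-0.2, -0.4, -0.2]
grip_width: 0.0641
```

Run:
```python
from h import *
t=snap('top','t5.png');s=snap('scene','s5.png')
c=np.hstack([cv2.resize(t[145:235,280:370],(480,480),interpolation=cv2.INTER_CUBIC),cv2.resize(s[180:260,290:350],(300,400))[np.r_[0:400,np.zeros(80,int)]]])
cv2.imwrite('pics/m5.png',c[:,:,::-1])
```

```text
(no output)
```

View pics/m5.png

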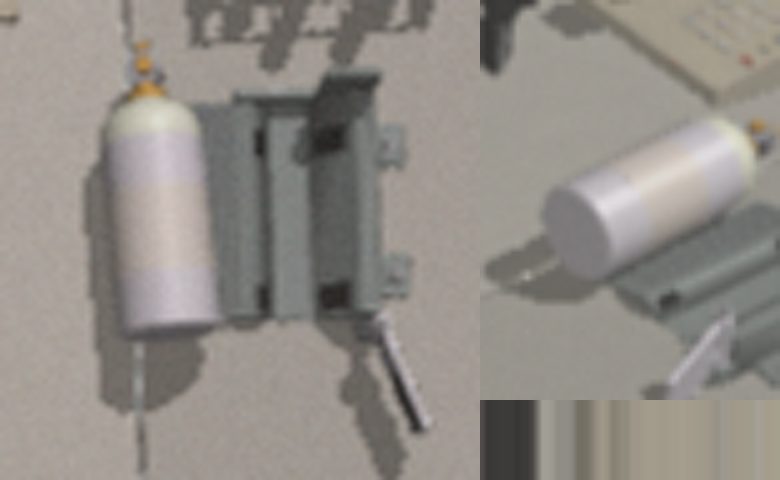

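The top view is clear. The cylinder's base edge is at about crop (171,330) and its valve tip at (143,42), still skewed. The ramp near edge is at y≈320, and the sill top edge is at y≈95.

Run:
```python
from h import *
np.set_printoptions(precision=4,suppress=True)
d=L('t5.png');s=480/90
R=lambda x,y,z:ray(d,280+(x+.5)/s-.5,145+(y+.5)/s-.5,z)
ang=lambda p,q:np.degrees(np.arctan2(q[1]-p[1],q[0]-p[0]))
for n,a,b in(('L',(123,330,.035),(105,130,.035)),('R',(218,325,.035),(202,130,.035)),('axis',(171,330,.06),(143,42,.03)),('crest',(266,315,.011),(262,110,.011)),('backtop',(380,312,.027),(376,120,.027)),('Vmid',(312,318,.0),(309,118,.0)),('sill',(235,95,.014),(318,95,.014)),('gate',(381,318,.046),(424,428,.046)),('rampnear',(225,322,.002),(262,320,.011))):
  p,q=R(*a),R(*b);print(n,p[:2],q[:2],ang(p,q))
```

```text
L [ 0.5112 -0.0601] [ 0.6305 -0.0537] 3.047359419155261
R [ 0.5126 -0.1149] [ 0.6289 -0.1105] 2.1635733505402333
axis [ 0.5059 -0.0858] [ 0.6851 -0.0783] 2.4078977726091866
crest [ 0.5221 -0.1458] [ 0.6469 -0.1492] -1.5755414968020631
backtop [ 0.5191 -0.21  ] [ 0.6343 -0.2141] -2.025646041224972
Vmid [ 0.5215 -0.1743] [ 0.6443 -0.1787] -2.040743072196011
sill [ 0.6558 -0.1331] [ 0.6544 -0.1827] -91.6420246933066
gate [ 0.5121 -0.2069] [ 0.4482 -0.2277] -162.00850520684577
rampnear [ 0.5202 -0.1224] [ 0.5192 -0.1433] -92.85162934622242
```

Groove yaw is -2.0° and cradle origin about (0.581,-0.166). The cylinder heading is +2.5° and it is only about 11 mm short, which is too thin a margin. I'll square it up and slide it back about 13 mm by pressing two fingertips on the dome either side of the valve, without gripping. First I'll rise and turn the tool a quarter turn.

carry_out([
  {"tx": 0,"ty": 0,"tz": -4.5,"yaw": -0.14},
  {"tx": 0,"ty": 0,"tz": -4.5,"yaw": -0.14},
  {"tx": 0,"ty": 0,"tz": -3,"yaw": -0.14},
  {"tx": 0,"ty": 0,"tz": 0,"yaw": -0.14},
  {"tx": 0,"ty": 0,"tz": 0,"yaw": -0.14},
  {"tx": 0,"ty": 0,"tz": 0,"yaw": -0.14},
  {"tx": 0,"ty": 0,"tz": 0,"yaw": -0.14},
  {"tx": 0,"ty": 0,"tz": 0,"yaw": -0.14},
  {"tx": 0,"ty": 0,"tz": 0,"yaw": -0.14},
  {"tx": 0,"ty": 0,"tz": 0,"yaw": -0.14},
  {"tx": 0,"ty": 0,"tz": 0,"yaw": -0.14},
  {"tx": 0,"ty": 0,"tz": 0,"yaw": 0},
], jaw=0.11)

```text
time_s: 9.65
position: [0.5639, 0.0828, 0.15]
tool_rot: [[-1.0, 0.028, 0.001], [0.028, 1.0, -0.01], [-0.001, -0.01, -1.0]]
ft_force: [-0.2, 0.4, 0.5]
grip_width: 0.0381
```

carry_out([
  {"tx": -2.7,"ty": -4.0,"tz": 0,"yaw": 0},
  {"tx": -2.7,"ty": -4.0,"tz": 0,"yaw": 0},
  {"tx": -2.7,"ty": -4.0,"tz": 0,"yaw": 0},
  {"tx": -2.6,"ty": -4.0,"tz": 0,"yaw": 0},
  {"tx": 0,"ty": 0,"tz": 0,"yaw": 0},
])

```text
time_s: 10.15
position: [0.6671, -0.0917, 0.1514]
tool_rot: [[-0.999, 0.053, 0.0], [0.053, 0.999, -0.011], [-0.001, -0.011, -1.0]]
ft_force: [-1.1, 0.3, 0.1]
grip_width: 0.0382
```

carry_out([
  {"tx": 0,"ty": 1.3,"tz": 0,"yaw": -0.015},
  {"tx": 0,"ty": 0,"tz": 4.0,"yaw": 0},
  {"tx": 0,"ty": 0,"tz": 0,"yaw": 0},
])

```text
time_s: 10.45
position: [0.667, -0.0792, 0.1103]
tool_rot: [[-0.999, 0.047, -0.0], [0.047, 0.999, -0.01], [-0.0, -0.01, -1.0]]
ft_force: [0.1, -0.6, -0.6]
grip_width: 0.0379
```

carry_out([
  {"tx": 0,"ty": 0,"tz": 4.0,"yaw": 0},
  {"tx": 0,"ty": 0,"tz": 4.1,"yaw": 0},
  {"tx": 0,"ty": 0.1,"tz": 0.1,"yaw": 0},
  {"tx": 0.5,"ty": 0,"tz": 0,"yaw": 0},
  {"tx": 0.5,"ty": 0,"tz": 0,"yaw": 0},
  {"tx": 0.4,"ty": 0,"tz": 0,"yaw": 0},
  {"tx": 0.4,"ty": 0,"tz": 0,"yaw": 0},
  {"tx": 0.4,"ty": 0,"tz": 0,"yaw": 0},
  {"tx": 0.4,"ty": 0,"tz": 0,"yaw": 0},
  {"tx": 0.4,"ty": 0,"tz": 0,"yaw": 0},
  {"tx": 0.3,"ty": 0,"tz": 0,"yaw": 0},
  {"tx": 0,"ty": 0,"tz": 0,"yaw": 0},
])

```text
time_s: 11.65
position: [0.6377, -0.0737, 0.0437]
tool_rot: [[-0.999, 0.048, 0.024], [0.047, 0.999, -0.016], [-0.025, -0.015, -1.0]]
ft_force: [1.8, -0.5, -0.6]
grip_width: 0.0379
```

carry_out([
  {"tx": -2.5,"ty": 0,"tz": 0,"yaw": 0},
  {"tx": 0,"ty": 0,"tz": -4,"yaw": 0},
  {"tx": 0,"ty": 0,"tz": -4.5,"yaw": 0},
  {"tx": 0,"ty": 4.5,"tz": -2,"yaw": 0.14},
  {"tx": 0,"ty": 4.5,"tz": 0,"yaw": 0.14},
  {"tx": 0,"ty": 4,"tz": 0,"yaw": 0.14},
  {"tx": 0,"ty": 3,"tz": 0,"yaw": 0.14},
  {"tx": 0,"ty": 0,"tz": 0,"yaw": 0.14},
  {"tx": 0,"ty": 0,"tz": 0,"yaw": 0.14},
  {"tx": 0,"ty": 0,"tz": 0,"yaw": 0.14},
  {"tx": 0,"ty": 0,"tz": 0,"yaw": 0.14},
  {"tx": 0,"ty": 0,"tz": 0,"yaw": 0.14},
], jaw=-0.5)

```text
time_s: 12.85
position: [0.6936, 0.087, 0.1451]
tool_rot: [[-0.212, 0.977, -0.003], [0.977, 0.212, -0.013], [-0.012, -0.006, -1.0]]
ft_force: [-0.1, -0.4, 0.5]
grip_width: 0.0644
```

Run:
```python
from h import *
t=snap('top','t6.png')
c=cv2.resize(t[145:235,280:370],(480,480),interpolation=cv2.INTER_CUBIC)
cv2.imwrite('pics/m6.png',c[:,:,::-1])
# contour of cylinder: bright low-shadow mask
d=L('t6.png');hs=cv2.cvtColor(t,cv2.COLOR_RGB2HSV);m=(t.min(2)>150).astype(np.uint8);m[:150]=0;m[225:]=0;m[:,:290]=0;m[:,335:]=0
n,l,st,_=cv2.connectedComponentsWithStats(m);i=1+st[1:,4].argmax();c=cv2.findContours((l==i).astype(np.uint8),0,1)[0][0]
print(st[i],cv2.minAreaRect(c),cv2.fitLine(c,2,0,.01,.01).ravel())
for q in cv2.boxPoints(cv2.minAreaRect(c)): print(q,ray(d,*q,.035))
```

```text
[ 290  150   27   75 1100] ((303.0, 187.0), (74.0, 26.0), 90.0) [ 4.9747385e-02 -9.9876183e-01  2.9933453e+02  1.8551602e+02]
[290. 150.] [ 0.69305127 -0.02654947  0.035     ]
[316. 150.] [ 0.69068178 -0.10843703  0.035     ]
[316. 224.] [ 0.45573189 -0.09882261  0.035     ]
[290. 224.] [ 0.45790184 -0.01954816  0.035     ]
```

View pics/m6.png

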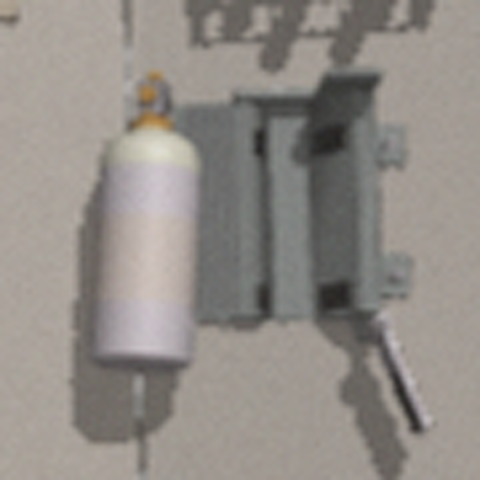

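It is now moved back and nearly parallel to the groove: sides (106,165)→(95,358) and (200,165)→(190,362), valve tip (156,75).

Run:
```python
from h import *
np.set_printoptions(precision=4,suppress=True)
d=L('t6.png');s=480/90
R=lambda x,y,z:ray(d,280+(x+.5)/s-.5,145+(y+.5)/s-.5,z)
ang=lambda p,q:np.degrees(np.arctan2(q[1]-p[1],q[0]-p[0]))
for n,a,b in(('L',(95,358,.035),(106,165,.035)),('R',(190,362,.035),(200,165,.035)),('axis',(143,364,.05),(156,75,.03))):
  p,q=R(*a),R(*b);print(n,p[:2],q[:2],ang(p,q))
o=env.observe();print(o['q'],o['position'])
```

```text
L [ 0.4953 -0.0434] [ 0.6093 -0.0536] -5.103398049646405
R [ 0.4914 -0.0979] [ 0.6078 -0.1085] -5.187715060023522
axis [ 0.4886 -0.0699] [ 0.6646 -0.0852] -4.9598858724333965
[ -2.2701  41.1893  55.439   -0.7317  83.5229 -14.0194] [0.6936 0.087  0.145 ]
```

carry_out([
  {"tx": 0,"ty": 0,"tz": 0,"yaw": 0.125},
  {"tx": 0,"ty": 0,"tz": 0,"yaw": 0.12},
  {"tx": -1.9,"ty": -3.6,"tz": 0,"yaw": 0},
  {"tx": -1.9,"ty": -3.6,"tz": 0,"yaw": 0},
  {"tx": -1.9,"ty": -3.6,"tz": 0,"yaw": 0},
  {"tx": -1.9,"ty": -3.6,"tz": 0,"yaw": 0},
  {"tx": 0,"ty": 0,"tz": 0,"yaw": 0},
])

```text
time_s: 13.6
position: [0.5375, 0.0151, 0.1426]
tool_rot: [[0.028, 0.999, -0.017], [1.0, -0.028, -0.012], [-0.012, -0.016, -1.0]]
ft_force: [0.0, 0.3, 0.2]
grip_width: 0.0635
```

carry_out([
  {"tx": 0,"ty": 0,"tz": 4.0,"yaw": 0},
  {"tx": 0,"ty": 0,"tz": 4.0,"yaw": 0},
  {"tx": 0,"ty": 0,"tz": 3.4,"yaw": 0.005},
  {"tx": -0.7,"ty": 0,"tz": 0,"yaw": 0},
  {"tx": -0.7,"ty": 0,"tz": 0,"yaw": 0},
  {"tx": -0.4,"ty": 0,"tz": 0,"yaw": 0},
  {"tx": -0.4,"ty": 0,"tz": 0,"yaw": 0},
  {"tx": -0.4,"ty": 0,"tz": 0,"yaw": 0},
  {"tx": -0.4,"ty": 0,"tz": 0,"yaw": 0},
  {"tx": -0.4,"ty": 0,"tz": 0,"yaw": 0},
  {"tx": -0.4,"ty": 0,"tz": 0,"yaw": 0},
  {"tx": 0,"ty": 0,"tz": 0,"yaw": 0},
])

```text
time_s: 14.8
position: [0.5389, -0.0292, 0.0341]
tool_rot: [[0.02, 1.0, -0.004], [1.0, -0.021, -0.015], [-0.015, -0.004, -1.0]]
ft_force: [-0.7, 0.5, -0.3]
grip_width: 0.0644
```

carry_out([
  {"tx": -0.4,"ty": 0,"tz": 0.4,"yaw": 0.01},
  {"tx": -0.4,"ty": 0,"tz": 0.3,"yaw": 0},
  {"tx": -0.4,"ty": 0,"tz": 0,"yaw": 0},
  {"tx": -0.4,"ty": 0,"tz": 0,"yaw": 0},
  {"tx": -0.4,"ty": 0,"tz": 0,"yaw": 0},
  {"tx": -0.4,"ty": 0,"tz": 0,"yaw": 0},
  {"tx": -0.4,"ty": 0,"tz": 0,"yaw": 0},
  {"tx": -0.4,"ty": 0,"tz": 0,"yaw": 0},
  {"tx": -0.4,"ty": 0,"tz": 0,"yaw": 0},
  {"tx": -0.4,"ty": 0,"tz": 0,"yaw": 0},
  {"tx": -0.4,"ty": 0,"tz": 0,"yaw": 0},
  {"tx": 0,"ty": 0,"tz": 0,"yaw": 0},
])

```text
time_s: 16.0
position: [0.5389, -0.0712, 0.0291]
tool_rot: [[0.029, 1.0, 0.001], [1.0, -0.029, -0.007], [-0.007, 0.001, -1.0]]
ft_force: [0.8, 0.9, -0.6]
grip_width: 0.064
```

Run:
```python
from h import *
np.set_printoptions(precision=4,suppress=True)
o=env.observe();print(o['position'],o['ft_force'],o['wrist_torque'])
t=snap('scene','s7.png');w=snap('wrist','w7.png')
```

```text
[ 0.5389 -0.0712  0.0291] [ 0.7521  0.8973 -0.6102] [ 0.1646 -0.0484  0.0095]
```

carry_out([
  {"tx": -0.4,"ty": 0,"tz": 0.1,"yaw": 0},
  {"tx": -0.4,"ty": 0,"tz": 0,"yaw": 0},
  {"tx": -0.4,"ty": 0,"tz": 0,"yaw": 0},
  {"tx": -0.4,"ty": 0,"tz": 0,"yaw": 0},
  {"tx": -0.4,"ty": 0,"tz": 0,"yaw": 0},
  {"tx": -0.4,"ty": 0,"tz": 0,"yaw": 0},
  {"tx": -0.4,"ty": 0,"tz": 0,"yaw": 0},
  {"tx": -0.4,"ty": 0,"tz": 0,"yaw": 0},
  {"tx": -0.4,"ty": 0,"tz": 0,"yaw": 0},
  {"tx": -0.4,"ty": 0,"tz": 0,"yaw": 0},
  {"tx": -0.4,"ty": 0,"tz": 0,"yaw": 0},
  {"tx": 0,"ty": 0,"tz": 0,"yaw": 0},
])

```text
time_s: 17.3
position: [0.538, -0.1139, 0.0289]
tool_rot: [[0.026, 1.0, 0.002], [1.0, -0.026, -0.002], [-0.002, 0.002, -1.0]]
ft_force: [1.6, 0.1, 0.7]
grip_width: 0.0642
```

Run:
```python
from h import *
np.set_printoptions(precision=4,suppress=True)
o=env.observe();print(o['position'],o['ft_force'])
b=snap('scene','s8.png');w=snap('wrist','w8.png')
# bright (white) columns extent of cylinder in scene
def ext(fn):
    im=L(fn)['im'].astype(int);m=((im.min(2)>135)&(abs(im[:,:,2]-im[:,:,0])<25)).astype(np.uint8);m[:185]=0;m[262:]=0;m[:,:285]=0;m[:,400:]=0
    n,l,st,c=cv2.connectedComponentsWithStats(m)
    return [(st[i].tolist(),c[i].round(1).tolist()) for i in np.argsort(-st[1:,4])[:3]+1]
for f in('s3.png','s7.png','s8.png'): print(f,ext(f))
print(proj(L('s8.png'),[.5525,-.165,.0315]),proj(L('s8.png'),[.55,-.140,.041]))
```

```text
[ 0.538  -0.1139  0.0289] [1.5596 0.1429 0.6848]
s3.png [([285, 228, 115, 34, 2137], [340.5, 250.3]), ([301, 185, 91, 45, 1661], [342.6, 207.3]), ([327, 185, 27, 13, 141], [336.8, 189.5])]
s7.png [([285, 234, 115, 28, 1853], [346.5, 251.8]), ([308, 185, 84, 52, 1629], [344.8, 210.5]), ([285, 185, 17, 42, 473], [290.8, 203.5])]
s8.png [([317, 185, 83, 77, 2792], [358.7, 230.6]), ([285, 185, 27, 51, 1041], [295.5, 207.6]), ([285, 244, 37, 18, 355], [298.4, 255.2])]
[338.3097 234.2628] [331.8175 227.6881]
```

carry_out([
  {"tx": -0.4,"ty": 0,"tz": 0,"yaw": 0},
  {"tx": -0.3,"ty": 0,"tz": 0,"yaw": 0},
  {"tx": 0,"ty": 0,"tz": 0,"yaw": 0},
  {"tx": 3.0,"ty": 0,"tz": 0,"yaw": 0},
  {"tx": 4.0,"ty": -2,"tz": 0,"yaw": 0},
  {"tx": 4.0,"ty": -3,"tz": -3,"yaw": 0},
  {"tx": 3.0,"ty": -4,"tz": -2,"yaw": 0},
  {"tx": 0,"ty": -4,"tz": -1,"yaw": 0},
  {"tx": 0,"ty": -3,"tz": 0,"yaw": 0},
  {"tx": 0,"ty": 0,"tz": 0,"yaw": 0},
], jaw=1)

```text
time_s: 18.4
position: [0.3832, 0.0205, 0.0836]
tool_rot: [[0.026, 1.0, 0.004], [1.0, -0.026, -0.002], [-0.002, 0.004, -1.0]]
ft_force: [0.7, -0.5, -0.1]
grip_width: -0.0002
```

Run:
```python
from h import *
t=snap('top','t9.png');s=snap('scene','s9.png')
c=np.hstack([cv2.resize(t[145:235,280:370],(480,480),interpolation=cv2.INTER_CUBIC),cv2.resize(s[190:270,300:360],(300,400))[np.r_[0:400,np.zeros(80,int)]]])
cv2.imwrite('pics/m9.png',c[:,:,::-1])
```

```text
(no output)
```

View pics/m9.png

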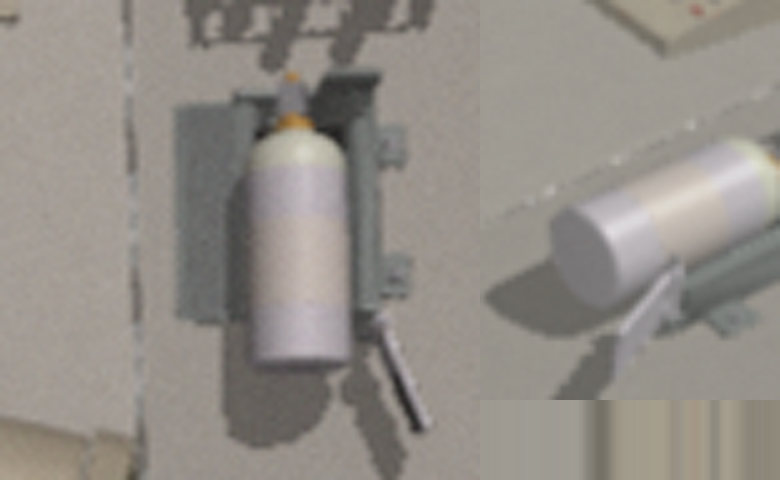

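The cylinder lies in the V, with its base at about crop (300,365) and valve tip at (292,75), clear of the sill. The gate is untouched. Next I'll move the closed fingers in behind the base.

carry_out([
  {"tx": -3.6,"ty": 1.4,"tz": 0,"yaw": 0},
  {"tx": -3.6,"ty": 1.4,"tz": 0,"yaw": 0},
  {"tx": -3.6,"ty": 1.4,"tz": 0,"yaw": 0},
  {"tx": -3.6,"ty": 1.4,"tz": 0,"yaw": 0},
  {"tx": -3.6,"ty": 1.4,"tz": 0,"yaw": 0},
  {"tx": 0,"ty": 0,"tz": 0,"yaw": 0},
])

```text
time_s: 19.1
position: [0.4616, -0.1733, 0.0845]
tool_rot: [[0.025, 1.0, 0.014], [1.0, -0.025, -0.007], [-0.006, 0.014, -1.0]]
ft_force: [0.7, 0.7, 0.2]
grip_width: -0.0003
```

Run:
```python
from h import *
np.set_printoptions(precision=4,suppress=True)
d=L('t9.png');s=480/90
R=lambda x,y,z:ray(d,280+(x+.5)/s-.5,145+(y+.5)/s-.5,z)
print(R(300,365,.05),R(292,73,.0315),R(255,300,.035),R(351,300,.035))
```

```text
[ 0.4856 -0.1589  0.05  ] [ 0.663  -0.1653  0.0315] [ 0.5266 -0.1369  0.035 ] [ 0.5251 -0.1922  0.035 ]
```

carry_out([
  {"tx": 1.1,"ty": -0.8,"tz": 0,"yaw": 0.005},
  {"tx": 0,"ty": 0,"tz": 2.7,"yaw": 0},
  {"tx": 0,"ty": 0,"tz": 2.5,"yaw": 0},
  {"tx": 0,"ty": 0,"tz": 0,"yaw": 0},
])

```text
time_s: 19.5
position: [0.4544, -0.1596, 0.0305]
tool_rot: [[0.031, 0.999, 0.014], [0.999, -0.031, -0.006], [-0.006, 0.014, -1.0]]
ft_force: [-0.1, -1.1, 1.0]
grip_width: 0.0001
```

carry_out([
  {"tx": -0.1,"ty": 0.6,"tz": 0,"yaw": 0},
  {"tx": 0,"ty": 0.6,"tz": 0,"yaw": 0},
  {"tx": 0,"ty": 0.5,"tz": 0,"yaw": 0},
  {"tx": 0,"ty": 0.5,"tz": 0,"yaw": 0},
  {"tx": 0,"ty": 0.5,"tz": 0,"yaw": 0},
  {"tx": 0,"ty": 0.5,"tz": 0,"yaw": 0},
  {"tx": 0,"ty": 0.5,"tz": 0,"yaw": 0},
])

```text
time_s: 20.2
position: [0.4921, -0.1587, 0.0353]
tool_rot: [[0.028, 1.0, 0.01], [1.0, -0.028, -0.006], [-0.006, 0.01, -1.0]]
ft_force: [-4.3, -0.5, -0.8]
grip_width: -0.0001
```

Contact at 4 N (sliding). Creeping home now.

carry_out([
  {"tx": -0.1,"ty": 0.3,"tz": 0.2,"yaw": 0},
  {"tx": 0,"ty": 0.3,"tz": 0,"yaw": 0},
  {"tx": 0,"ty": 0.2,"tz": 0,"yaw": 0},
  {"tx": 0,"ty": 0.2,"tz": 0,"yaw": 0},
])

```text
time_s: 20.6
position: [0.5016, -0.1597, 0.0343]
tool_rot: [[0.027, 1.0, 0.006], [1.0, -0.027, -0.005], [-0.005, 0.006, -1.0]]
ft_force: [-5.5, -0.6, 1.6]
grip_width: -0.0001
```

carry_out([
  {"tx": 0,"ty": 0.2,"tz": 0,"yaw": 0},
  {"tx": 0,"ty": 0.2,"tz": 0,"yaw": 0},
])

```text
time_s: 20.8
position: [0.504, -0.1595, 0.0343]
tool_rot: [[0.026, 1.0, 0.001], [1.0, -0.026, -0.004], [-0.004, 0.001, -1.0]]
ft_force: [-20.3, -3.4, 10.7]
grip_width: -0.0002
```

carry_out([
  {"tx": 0,"ty": 0.2,"tz": 0,"yaw": 0},
  {"tx": 0,"ty": 0.2,"tz": 0,"yaw": 0},
])

```text
time_s: 21.0
position: [0.5037, -0.1596, 0.0344]
tool_rot: [[0.025, 1.0, -0.01], [1.0, -0.025, -0.003], [-0.003, -0.01, -1.0]]
ft_force: [-17.7, -2.3, 9.7]
grip_width: -0.0
```

The stop is firm at 18–20 N with the TCP at x=0.504 (predicted 0.5015), so the cylinder is home. Next I'll back off, go over the gate to its far side and come down there.

carry_out([
  {"tx": 0,"ty": -2.0,"tz": 0,"yaw": 0},
  {"tx": 0,"ty": -2.0,"tz": 0,"yaw": 0},
  {"tx": 0,"ty": 0,"tz": -4.5,"yaw": 0},
  {"tx": 0,"ty": 0,"tz": -0.5,"yaw": 0},
  {"tx": -3.6,"ty": 0.1,"tz": 0,"yaw": 0},
  {"tx": -3.6,"ty": 0.1,"tz": 0,"yaw": 0},
  {"tx": -3.6,"ty": 0.1,"tz": 0,"yaw": 0},
  {"tx": 0,"ty": 0,"tz": 0,"yaw": 0},
])

```text
time_s: 21.8
position: [0.4693, -0.2724, 0.089]
tool_rot: [[0.024, 1.0, 0.004], [1.0, -0.024, -0.011], [-0.011, 0.004, -1.0]]
ft_force: [0.4, 0.2, 0.5]
grip_width: 0.0
```

carry_out([
  {"tx": 0,"ty": 0,"tz": 2.8,"yaw": 0},
  {"tx": 0,"ty": 0,"tz": 2.6,"yaw": 0},
  {"tx": 0,"ty": 0,"tz": 0,"yaw": 0},
  {"tx": 0.7,"ty": 0,"tz": 0,"yaw": 0},
  {"tx": 0.7,"ty": 0,"tz": 0,"yaw": 0},
  {"tx": 0.7,"ty": 0,"tz": 0,"yaw": 0},
  {"tx": 0.7,"ty": -0.2,"tz": 0,"yaw": 0},
  {"tx": 0.7,"ty": -0.3,"tz": 0,"yaw": 0},
  {"tx": 0.7,"ty": -0.3,"tz": 0,"yaw": 0},
])

```text
time_s: 22.7
position: [0.4667, -0.2285, 0.0371]
tool_rot: [[0.024, 1.0, 0.015], [1.0, -0.024, -0.019], [-0.018, 0.016, -1.0]]
ft_force: [0.9, -1.7, -1.3]
grip_width: -0.0001
```

carry_out([
  {"tx": 0.7,"ty": -0.7,"tz": 0,"yaw": 0},
  {"tx": 0.7,"ty": -0.2,"tz": 0.2,"yaw": 0},
  {"tx": 0.7,"ty": -0.1,"tz": 0.1,"yaw": 0},
  {"tx": 0.6,"ty": 0,"tz": 0,"yaw": 0},
  {"tx": 0.6,"ty": 0.1,"tz": 0,"yaw": 0},
  {"tx": 0.6,"ty": 0.2,"tz": 0,"yaw": 0},
  {"tx": 0.6,"ty": 0.4,"tz": 0,"yaw": 0},
  {"tx": 0.6,"ty": 0.4,"tz": 0,"yaw": 0},
  {"tx": 0.5,"ty": 0.5,"tz": 0,"yaw": 0},
  {"tx": 0,"ty": 0,"tz": 0,"yaw": 0},
])

```text
time_s: 23.7
position: [0.4744, -0.1674, 0.0332]
tool_rot: [[0.024, 1.0, 0.015], [1.0, -0.023, -0.02], [-0.019, 0.015, -1.0]]
ft_force: [1.0, 1.1, -1.2]
grip_width: 0.0002
```

Now I'll push it shut along +x, watching the force.

carry_out([
  {"tx": 0.1,"ty": 0.4,"tz": 0,"yaw": 0},
  {"tx": 0.1,"ty": 0.4,"tz": 0,"yaw": 0},
  {"tx": 0.1,"ty": 0.4,"tz": 0,"yaw": 0},
  {"tx": 0,"ty": 0.3,"tz": 0,"yaw": 0},
])

```text
time_s: 24.1
position: [0.4897, -0.1636, 0.0329]
tool_rot: [[0.024, 1.0, 0.012], [1.0, -0.023, -0.017], [-0.017, 0.013, -1.0]]
ft_force: [-2.0, 0.3, 0.4]
grip_width: -0.0001
```

carry_out([
  {"tx": 0,"ty": 0.2,"tz": 0,"yaw": 0},
  {"tx": 0,"ty": 0.2,"tz": 0,"yaw": 0},
])

```text
time_s: 24.3
position: [0.4941, -0.1636, 0.0328]
tool_rot: [[0.024, 1.0, 0.012], [1.0, -0.024, -0.017], [-0.017, 0.012, -1.0]]
ft_force: [-1.6, 1.2, 0.2]
grip_width: 0.0001
```

carry_out([
  {"tx": 0,"ty": 0.2,"tz": 0,"yaw": 0},
  {"tx": 0,"ty": 0.2,"tz": 0,"yaw": 0},
])

```text
time_s: 24.5
position: [0.4954, -0.1635, 0.0326]
tool_rot: [[0.023, 1.0, 0.004], [1.0, -0.023, -0.016], [-0.016, 0.004, -1.0]]
ft_force: [-15.9, -3.1, 11.0]
grip_width: -0.0
```

carry_out([
  {"tx": 0,"ty": 0.2,"tz": 0,"yaw": 0},
  {"tx": 0,"ty": 0.2,"tz": 0,"yaw": 0},
])

```text
time_s: 24.7
position: [0.4952, -0.1635, 0.0328]
tool_rot: [[0.022, 1.0, -0.006], [1.0, -0.022, -0.014], [-0.014, -0.006, -1.0]]
ft_force: [-13.1, -1.0, 8.4]
grip_width: -0.0
```

The gate stopped firmly at x=0.495, which is 9 mm behind the base-contact position (5 mm plate plus 4 mm clearance), so it is shut. I'll retreat straight back and up, then check.

carry_out([
  {"tx": 0,"ty": -1.5,"tz": 0,"yaw": 0},
  {"tx": 0,"ty": -3.0,"tz": 0,"yaw": 0},
  {"tx": 0,"ty": 0,"tz": -4,"yaw": 0},
  {"tx": 4.5,"ty": -1,"tz": -2,"yaw": 0},
  {"tx": 4.5,"ty": -1,"tz": 0,"yaw": 0},
  {"tx": 4.5,"ty": -1,"tz": 0,"yaw": 0},
  {"tx": 4.5,"ty": -1,"tz": 0,"yaw": 0},
  {"tx": 4.5,"ty": 0,"tz": 0,"yaw": 0},
  {"tx": 0,"ty": 0,"tz": 0,"yaw": 0},
])

```text
time_s: 25.6
position: [0.4169, 0.0673, 0.0926]
tool_rot: [[0.029, 1.0, 0.005], [0.999, -0.029, -0.017], [-0.017, 0.006, -1.0]]
ft_force: [0.6, 0.4, -0.7]
grip_width: -0.0001
```

Run:
```python
from h import *
np.set_printoptions(precision=4,suppress=True)
t=snap('top','t10.png');s=snap('scene','s10.png')
c=np.hstack([cv2.resize(t[145:235,280:370],(480,480),interpolation=cv2.INTER_CUBIC),cv2.resize(s[190:270,300:360],(300,400))[np.r_[0:400,np.zeros(80,int)]]])
cv2.imwrite('pics/m10.png',c[:,:,::-1])
a=L('t0.png')['im'].astype(int);D=np.abs(a-t).max(2)>45
for n,(u0,u1,v0,v1) in dict(notes=(283,316,235,268),stapler=(215,268,245,268),bottle=(398,420,155,178),keys=(385,420,245,292),gun=(125,190,215,262),mug=(118,162,158,202)).items(): print(n,D[v0:v1,u0:u1].mean().round(3))
print(env.observe()['position'],env.observe()['ft_force'])
```

```text
notes 0.0
stapler 0.451
bottle 0.0
keys 0.0
gun 0.0
mug 0.0
[0.4176 0.0639 0.0925] [-0.1658 -0.3745 -0.1475]
```

Run:
```python
from h import *
np.set_printoptions(precision=4,suppress=True)
d=L('t10.png');t=d['im'].astype(int);o=L('t9.png')['im'].astype(int)
print('old gate region changed:',np.abs(t-o).max(2)[207:226,353:361].max(),'new vs t9')
# brass valve tip (saturated orange) -> topmost
hs=cv2.cvtColor(d['im'],cv2.COLOR_RGB2HSV);m=(hs[...,1]>110)&(hs[...,0]>8)&(hs[...,0]<28);m[:140]=0;m[185:]=0;m[:,318:][:,28:]=0;m[:,:318]=0
v,u=np.nonzero(m);print('brass',u.min(),u.max(),v.min(),v.max(),ray(d,u.mean(),v.min(),.0315))
hs=cv2.cvtColor(L('t9.png')['im'],cv2.COLOR_RGB2HSV);m=(hs[...,1]>110)&(hs[...,0]>8)&(hs[...,0]<28);m[:140]=0;m[185:]=0;m[:,346:]=0;m[:,:318]=0
v,u=np.nonzero(m);print('before',v.min(),v.max())
print('gate shut expect px',proj(d,[.508,-.2095,.046]),proj(d,[.5103,-.1435,.046]),'open tip',proj(d,[.448,-.228,.046]))
print(t[196:222,336].mean(1).astype(int)); print(t[204:212,324:352].mean(2).astype(int))
```

```text
old gate region changed: 117 new vs t9
brass 332 337 157 158 [ 0.6672 -0.1655  0.0315]
before 159 168
gate shut expect px [351.9487 205.5108] [330.2273 205.3596] open tip [359.2008 224.8979]
[183 185 185 184 186 165 112  80  75 113  94  84  93  98  95  94 102  96
  98  96  97  95 100 127 145 145]
[[ 71  73  72  74  77  81  78  76  76  76  74  79  75  76  76  77  82  83
   90 101 106 102  99  99  92  83 121 157]
 [ 85  91  88  88  91  87 111 123 109 106 106 105 113 117 108 105 122 135
  134 131 134 138 139 139 141 118 106 118]
 [ 94  97  97  96  95  88  96 104  88  92  91  89  94  94  89  86  96 106
  106  98 100 108 110 114 109  97  92 112]
 [ 97  99  95  94  93  84  82  77  81  81  79  81  84  78  80  79  81  79
   77  78  81  79  84  84  81  75  83 102]
 [ 99  99 100  95  95  93  91  91  93  95  91  91  93  92  90  92  93  91
   91  94  92  94  85  67  70  71  89 117]
 [ 97  94  98  96 100  95  95  97  98  97  98  94  98  97  95  97  98 116
  118 101 100  99  94  85  87  88 114 142]
 [ 99  99  98  94 100  96  98  96  94  96  98  96  95  94  97  97  95 121
  139 121  98 100  94  97  94 118 141 145]
 [ 95  99  96  98  97  95  95  99  98 100  98  98  94  97  95  96 100 107
  117 105  97  96  97  97  96 126 149 147]]
```

The gate shows as a straight bright row at v=205, u=330–348, exactly where the shut gate should project. The base moved forward about 12 px (about 26 mm), against 27 mm expected. I'll check the stapler in the scene view, then hand in.

Run:
```python
from h import *
def c(fn):
    h=cv2.cvtColor(L(fn)['im'],cv2.COLOR_RGB2HSV);m=(h[...,0]>105)&(h[...,0]<130)&(h[...,1]>110);m[:190]=0;m[230:]=0;m[:,:205]=0;m[:,250:]=0
    v,u=np.nonzero(m);return len(u),u.mean(),v.mean()
print(c('s0.png'),c('s10.png'))
print(env.close_job())
```

```text
(63, np.float64(227.95238095238096), np.float64(207.015873015873)) (72, np.float64(227.34722222222223), np.float64(206.41666666666666))
the job is handed in; nothing more can be done
None
```

The cylinder is home in the V with the end gate shut behind it. I handed the job in at about 26 s of the 64 s allowed.

**What I did**
- **Rolling:** I rolled it with two open fingertips. Midway it had drifted and skewed, about 11 mm short of the seat and 4.5° off the groove. I pressed two fingertips on the dome, either side of the valve, to slide it back. I then rolled it over the crest into the V.
- **Pushing home:** I pushed on the flat base up to a firm stop at about 18–20 N. Sliding it took about 5 N.
- **Gate:** I swung the gate round to its own hard stop.

**Last checks**
- **Gate:** its stop is 9 mm behind the base-contact position, which matches the 5 mm plate plus 4 mm clearance. In the top image it lies where a shut gate should appear.
- **Cylinder:** the base moved forward about 26 mm, against 27 mm needed.
- **Bystanders:** the notes, bottle, keys, gun and mug are unchanged in the image. The arm hid the stapler in the top view, but the scene view puts it within 1 pixel of its start.

**What failed or disagreed**
- My automatic edge fit in the wrist view picked up the table seam, so I dropped it and used the top camera instead.
- The brass-valve reading in the final image gave no valve tip position. It found only a few pixels and put the tip about 24 mm short of where it should be at home. I judged the valve to be in shadow there and relied on the force stop and the base shift.
- The viewer's picture limit was reached, so the final check was done from pixel values only.

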